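# Sieve the polishing balls off the denture castings

## Robot

A 6-joint arm with a two-finger parallel gripper is mounted at the origin on the work surface. World frame = base frame: x ahead of the robot, y to its left, z up, the work surface at z = 0. Lengths are in m, angles in rad, forces in N, time in s.
With the tool pointing down it reaches from about 0.35 to 0.775 m from the base axis. Payload 7.3 kg.
Tool frame: the origin (TCP) lies between the finger pads; the fingertips stand 25 mm ahead of it and the grasp point (between the pads) lies 6 mm ahead of it; y points along the fingers, z is the direction in which the jaws open and shut, and the axes are right-handed (so a half turn about y gives the same grasp; the last joint's range is limited). The gripper opens to 92 mm and grips with 3 to 60 N. Pads are 19 mm wide; open, the fingers measure 130 mm over their backs; the gripper's body (75 mm by 190 mm) begins 47 mm behind the grasp point.
Start: joints at [1.055, 0.342, 1.524, -0, 1.275, -0.146], TCP at [0.19, 0.49, 0.252] pointing down, gripper open.
Joint ranges: [-2.53, 2.53], [-0.77, 2.02], [0.04, 2.7], [-1, 4.14], [0.28, 2.66], [-3.11, 3.11]. Speed limits (rad/s): [2.57, 2.57, 3.14, 3.14, 3.14, 3.14].

## Interface

Orientations are given as [roll, pitch, yaw] about the fixed x, y, z axes, in that order (R = Rz(yaw) Ry(pitch) Rx(roll)).
In Python, from cell import sensors, read_camera, hand_in gives the robot as it stands. The module is installed in compiled form; this text tells all that it offers.
- The arm moves only by the tool send_rows, never from a script. Its argument "motion" is a list that holds one entry, the list of rows, each a list of 4 numbers: the shift along the tool's x, y, z in m, then the turn about the tool's y in degrees. In form: [[[tx, ty, tz, twist], ...]]. A call has 1 to 8 rows; each row is the pose to reach, as a shift and turn from the pose measured when the call began, along the tool's axes at that moment; what a row does not reach only later rows make up. A row lasts 1/10 s, in which the tool goes at most 50 mm and 8.59 degrees, less where a joint would pass 70% of its speed; a pose out of reach is approached as far as the arm can. A call with a gripper value outside its range is refused whole. "gripper" is the opening, from 0 (shut) to 1 (fully open), set as the call begins (left out, the last holds). The fingers move at their own pace and stop on an object; "grip_force" is the grip in N (left out, the last holds). Time passes only in rows, so rows that repeat a pose let the fingers close. It gives the time, the measured TCP pose, the force and the opening at its end, in the units of the state.
- sensors.observe(): the state, without advancing time (a new reading comes with each control period).
- read_camera(name): name is "scene" or "top" or "wrist"; returns a dict with "frame" (420x560x3 uint8, red, green, blue), "fx", "fy", "cx", "cy" (pixels), "extrinsics" (4x4, takes a point from world to camera coordinates). Camera axes: x right, y up, looking along -z (the intrinsics and any distortion apply to the point x, -y, -z); pixel columns grow to the right and rows downward; lengths in m; the calibration is good to about 2 mm. A picture is of the moment at which its call begins. There is no depth.
- hand_in(): hands the job in, once; it reports no verdict.
The state is a dict: "time": time; "qpos": joint angles; "qvel": joint speeds; "joint_efforts": joint torques, N m; "tool_pos": TCP position; "tool_rot": TCP orientation; "contact_force": force on the tool from outside, world axes, zero at the start; "torque": the same for the moment, N m; "opening": finger opening in m.
Only numpy, scipy, OpenCV 4.12 (cv2) and the standard library are available. Lean on these libraries where they do the work, as an engineer would, in place of code of your own. Each camera call takes 0.05 s, during which the arm holds its last target.

## Task

The polished denture castings lie in the sieve among the ceramic polishing balls. Take the sieve by its handle bar and, keeping it down on its tub, shake it side to side, without banging it hard into the tub's walls, until every ball has dropped through into the tub; then carry it, with both castings still in it, to the ultrasonic cleaner, feel it gently into the opening without forcing it, leave it hanging fully home by its lugs and let go. Do not shove the tub out of its place or disturb the things standing around.

Things in the scene. Friction and masses are not known exactly. Their poses are not given: they have to be found in the camera images.
- sieve: Steel sieve tray, 154 (x) x 118 (y) x 40 mm, sheet 3 mm, 0.36 kg +-20%. Origin: centre of underside. Floor has 3 rows of 19 mm square holes along x, at y = -34, 0, 34 mm (pitch 25, middle row staggered), with plain 15 mm strips between, so balls must be rolled sideways (y) to meet a hole. At each x end a full-width lug sticks out 14 mm, underside 30 mm above the origin; the sieve hangs by these.
- sieve_bar (a point): Middle of the sieve's fixed handle bar, 85 mm above the sieve's origin, axes as the sieve's. Straight bar along x, 154 mm long, 12 mm wide (y), 16 mm high, over the middle of the tray on an upright at each x end; below it is free space down to the tray.
- tub: Open metal tub under the sieve, loose on the counter, 1.2 kg; 170 (x) x 152 (y) x 75 mm, walls 5, floor 4. Origin: centre of underside. At the start the sieve hangs in it, axes alike, lugs on the walls at its x ends, sieve origin 45 mm above the tub's. There it can slide along y to about 12 mm either side of the tub's middle before it meets a wall; along x 3 mm.
- cleaner: Ultrasonic cleaner, fixed, empty, lid off; white housing 240 (x) x 205 (y) x 125 mm. Origin: centre of underside. With the sieve fully home (x along the cleaner's x, either way round) its lugs lie on the grey ring in the top and the sieve's origin is 98 mm above this origin; free space below.
- cleaner_top (a point): Middle of the cleaner's top, 128 mm above its origin, level with the flat top of the grey drop-in ring (10 mm thick). The ring's opening is 158 (x) x 122 (y) mm: 2 mm to spare all round the tray. The ring lies loosely in a larger recess: its opening may be up to 5 mm off this point along x and along y (not turned); that offset is not measured, and the ring does not give when pushed.
- ball1: White ceramic polishing ball, 15 mm across, 11 g; origin at its centre. At the start it lies on the floor of the sieve (centre 10.5 mm above the sieve's origin); on the tub's floor its centre is 11.5 mm above the tub's origin.
- ball2: White ceramic polishing ball, 15 mm across, 11 g; origin at its centre. At the start it lies on the floor of the sieve (centre 10.5 mm above the sieve's origin); on the tub's floor its centre is 11.5 mm above the tub's origin.
- ball3: White ceramic polishing ball, 15 mm across, 11 g; origin at its centre. At the start it lies on the floor of the sieve (centre 10.5 mm above the sieve's origin); on the tub's floor its centre is 11.5 mm above the tub's origin.
- ball4: White ceramic polishing ball, 15 mm across, 11 g; origin at its centre. At the start it lies on the floor of the sieve (centre 10.5 mm above the sieve's origin); on the tub's floor its centre is 11.5 mm above the tub's origin.
- ball5: White ceramic polishing ball, 15 mm across, 11 g; origin at its centre. At the start it lies on the floor of the sieve (centre 10.5 mm above the sieve's origin); on the tub's floor its centre is 11.5 mm above the tub's origin.
- ball6: White ceramic polishing ball, 15 mm across, 11 g; origin at its centre. At the start it lies on the floor of the sieve (centre 10.5 mm above the sieve's origin); on the tub's floor its centre is 11.5 mm above the tub's origin.
- frame: Horseshoe-shaped metal denture framework, about 55 (x) x 62 (y) x 14 mm, 26 g, lying loose in the sieve; too large for the holes. Origin: on its underside, in the middle of the horseshoe.
- plate: Small metal palate plate with clasps, about 26 x 38 x 11 mm, 30 g, lying loose in the sieve; too large for the holes. Origin: centre of its underside.
- spray: Bystander: white spray bottle, 73 mm across, 203 mm tall. Origin: centre of its underside.
- model: Bystander: plaster model of a dental arch, about 80 x 64 x 33 mm. Origin: on its underside.
Things that resemble listed ones, but are neither listed nor needed, are in the scene too. Leave any orange look-alike of the sieve alone.

How it is judged:
On the way:
1. held by its bar and still down on the tub, the sieve has let the last ball drop into the tub (x of ball1 in the frame of tub between -0.08 and 0.08 m and y of ball1 in the frame of tub between -0.071 and 0.071 m and z of ball1 in the frame of tub between 0 and 0.036 m and x of ball2 in the frame of tub between -0.08 and 0.08 m and y of ball2 in the frame of tub between -0.071 and 0.071 m and z of ball2 in the frame of tub between 0 and 0.036 m and x of ball3 in the frame of tub between -0.08 and 0.08 m and y of ball3 in the frame of tub between -0.071 and 0.071 m and z of ball3 in the frame of tub between 0 and 0.036 m and x of ball4 in the frame of tub between -0.08 and 0.08 m and y of ball4 in the frame of tub between -0.071 and 0.071 m and z of ball4 in the frame of tub between 0 and 0.036 m and x of ball5 in the frame of tub between -0.08 and 0.08 m and y of ball5 in the frame of tub between -0.071 and 0.071 m and z of ball5 in the frame of tub between 0 and 0.036 m and x of ball6 in the frame of tub between -0.08 and 0.08 m and y of ball6 in the frame of tub between -0.071 and 0.071 m and z of ball6 in the frame of tub between 0 and 0.036 m and x of frame in the frame of sieve between -0.074 and 0.074 m and y of frame in the frame of sieve between -0.056 and 0.056 m and z of frame in the frame of sieve between -0.002 and 0.03 m and x of plate in the frame of sieve between -0.074 and 0.074 m and y of plate in the frame of sieve between -0.056 and 0.056 m and z of plate in the frame of sieve between -0.002 and 0.03 m and z of sieve in the frame of tub below 0.053 m and contact force between the fingers and sieve above 1 N), for 0.2 s.
At the end, for the whole second after the job is handed in: All six balls lie on the floor of the tub, both castings lie in the sieve, and the sieve hangs level (within 1.7 degrees) in the cleaner's opening, its lugs down on the holder ring to within 2.5 mm, at rest and let go (x of ball1 in the frame of tub between -0.08 and 0.08 m and y of ball1 in the frame of tub between -0.071 and 0.071 m and z of ball1 in the frame of tub between 0 and 0.036 m and x of ball2 in the frame of tub between -0.08 and 0.08 m and y of ball2 in the frame of tub between -0.071 and 0.071 m and z of ball2 in the frame of tub between 0 and 0.036 m and x of ball3 in the frame of tub between -0.08 and 0.08 m and y of ball3 in the frame of tub between -0.071 and 0.071 m and z of ball3 in the frame of tub between 0 and 0.036 m and x of ball4 in the frame of tub between -0.08 and 0.08 m and y of ball4 in the frame of tub between -0.071 and 0.071 m and z of ball4 in the frame of tub between 0 and 0.036 m and x of ball5 in the frame of tub between -0.08 and 0.08 m and y of ball5 in the frame of tub between -0.071 and 0.071 m and z of ball5 in the frame of tub between 0 and 0.036 m and x of ball6 in the frame of tub between -0.08 and 0.08 m and y of ball6 in the frame of tub between -0.071 and 0.071 m and z of ball6 in the frame of tub between 0 and 0.036 m and x of frame in the frame of sieve between -0.074 and 0.074 m and y of frame in the frame of sieve between -0.056 and 0.056 m and z of frame in the frame of sieve between -0.002 and 0.03 m and x of plate in the frame of sieve between -0.074 and 0.074 m and y of plate in the frame of sieve between -0.056 and 0.056 m and z of plate in the frame of sieve between -0.002 and 0.03 m and z of sieve in the frame of cleaner between 0.094 and 0.1005 m and horizontal distance between sieve and cleaner below 0.012 m and angle between sieve's own z axis and vertical below 0.03 rad and linear speed of sieve below 0.02 m/s and contact force between the fingers and sieve below 0.1 N); the robot touches nothing.
It fails at once if the sieve is lifted more than 12 mm off the tub while a ball is not yet in the tub (z of sieve in the frame of tub above 0.057 m and z of any of ball1, ball2, ball3, ball4, ball5, ball6 in the frame of tub above 0.036 m).
It fails at once if the sieve is rammed against the tub (over 60 N) (contact force between sieve and tub above 60 N).
It fails at once if the sieve is forced against the cleaner (over 40 N) (contact force between sieve and cleaner above 40 N).
It fails at once if the tub is shoved more than 30 mm (distance of tub from where it was at the start of the episode above 0.03 m).
It fails at once if a bystander is moved more than 20 mm (distance of any of spray, model from where it was at the start of the episode above 0.02 m).
It also fails if it takes over 67 s, if anything falls off the work surface, if the arm or the gripper's body presses on something with over 40 N, if the wrist force passes 120 N, or if a joint passes its speed limit or range.

## Working session

There is one attempt and no reset: what is moved stays moved. The work goes in short steps, Python scripts to look and compute and a tool call to move; the robot and the scene stay as the last step left them, time stands still between calls to the robot, and variables do not carry over. Pictures are saved under pics/ and viewed, and the job is handed in when it is done.

Besides the shell and the picture viewer there is one more tool, called after "Call:" by a JSON object that holds its "fn" and its "kwargs". send_rows: Moves the arm, as the interface text tells. Its arguments: {"type":"object","properties":{"motion":{"type":"array"},"gripper":{"type":"number"},"grip_force":{"type":"number"}},"required":["motion"]}

```bash
mkdir -p pics; cat > h.py <<'E'
import numpy as np, cv2
from cell import sensors, read_camera
def snap(n,tag):
    c=read_camera(n); cv2.imwrite(f'pics/{tag}.png',c['frame'][:,:,::-1]); 
    np.savez(f'pics/{tag}.npz',**c); return c
def load(tag): return dict(np.load(f'pics/{tag}.npz'))
def ray(c,u,v):
    E=c['extrinsics'];R=E[:3,:3];t=E[:3,3]
    d=R.T@np.array([(u-c['cx'])/c['fx'],-(v-c['cy'])/c['fy'],-1]); return -R.T@t,d
def onz(c,u,v,z):
    o,d=ray(c,u,v); return o+d*(z-o[2])/d[2]
def proj(c,p):
    E=c['extrinsics'];q=E[:3,:3]@np.array(p)+E[:3,3]
    return np.array([c['cx']+c['fx']*q[0]/-q[2], c['cy']-c['fy']*q[1]/-q[2]])
E
python3 - <<'E'
from h import *
for n in ('scene','top','wrist'):
    c=snap(n,n+'0'); print(n,c['fx'],c['cx'],c['cy'],(-c['extrinsics'][:3,:3].T@c['extrinsics'][:3,3]).round(3), [k for k in c])
print(sensors.observe())
E
```

```text
scene 398.6595181166969 276.67440726089905 211.931609646895 [1.058 0.367 1.198] ['frame', 'fx', 'fy', 'cx', 'cy', 'extrinsics']
top 487.11079553080674 281.3507386250716 218.3053140736078 [0.228 0.019 1.325] ['frame', 'fx', 'fy', 'cx', 'cy', 'extrinsics']
wrist 289.98366996616534 280.19560173927795 208.88514231808404 [0.12  0.516 0.383] ['frame', 'fx', 'fy', 'cx', 'cy', 'extrinsics']
{'time': 0.15, 'qpos': array([ 1.05499878e+00,  3.42583186e-01,  1.52474759e+00,  2.10333112e-05,
        1.27540990e+00, -1.46008779e-01]), 'qvel': array([-0.0015304 , -0.00214359, -0.0047345 ,  0.00043626, -0.00146409,
       -0.00011557]), 'joint_efforts': array([ 1.75979323e-03, -4.31468582e+01, -2.44353515e+01,  7.19342474e-02,
        5.36916603e-02, -1.01413300e-04]), 'tool_pos': array([0.18959503, 0.48929533, 0.25121141]), 'tool_rot': array([-1.57192920e+00,  1.86927312e-04, -3.69795009e-01]), 'contact_force': array([ 0.07161625, -0.47762547, -0.29511228]), 'torque': array([-0.00353518,  0.07775334,  0.01957262]), 'opening': 0.0918754831400666}
```

View pics/scene0.png

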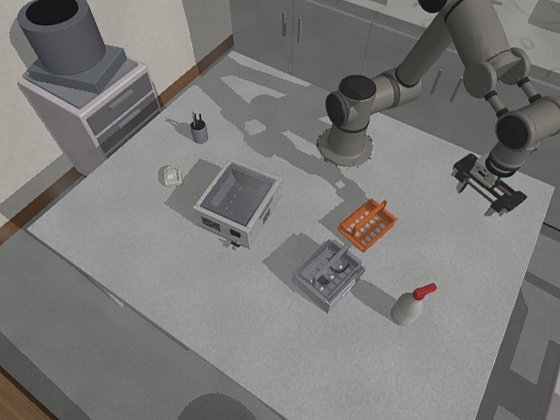

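View pics/top0.png

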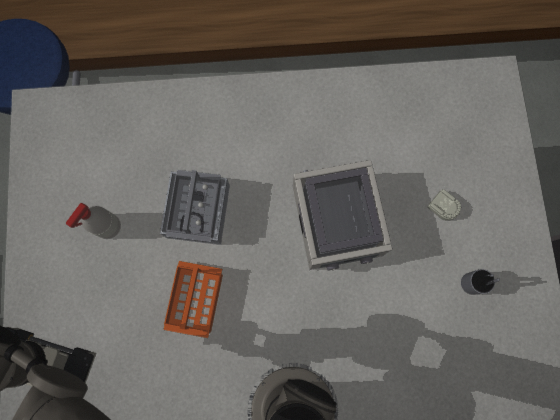

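View pics/wrist0.png

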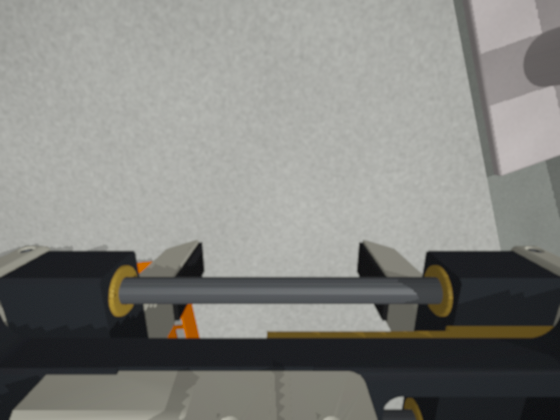

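The scene picture shows the cleaner at (238,200), the grey sieve in its tub at (330,273), the orange look-alike at (367,224), the spray at (408,305) and the model at (173,175). In the top picture the sieve candidates are grey at (195,207) and orange at (193,300). The grey one sits in a tub with castings in it, so it fits. I'll confirm that in enlarged crops.

```bash
python3 - <<'E'
from h import *
c=load('top0'); f=c['frame'][:,:,::-1]
cv2.imwrite('pics/z1.png',cv2.resize(f[160:255,150:240],None,fx=6,fy=6,interpolation=cv2.INTER_CUBIC))
cv2.imwrite('pics/z2.png',cv2.resize(f[150:280,280:400],None,fx=4.5,fy=4.5,interpolation=cv2.INTER_CUBIC))
s=load('scene0'); f=s['frame'][:,:,::-1]
cv2.imwrite('pics/z3.png',cv2.resize(f[230:320,285:375],None,fx=6,fy=6,interpolation=cv2.INTER_CUBIC))
print(onz(c,195,207,.1),onz(c,341,215,.128))
E
```

```text
[0.5268442 0.2117765 0.1      ] [ 0.47161569 -0.1574795   0.128     ]
```

View pics/z1.png

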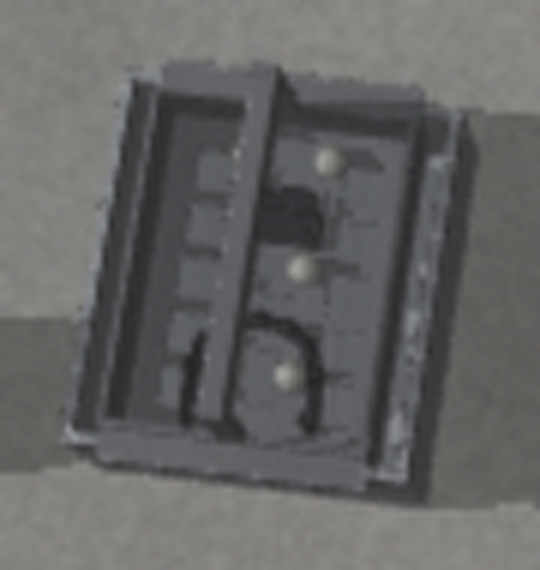

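View pics/z2.png

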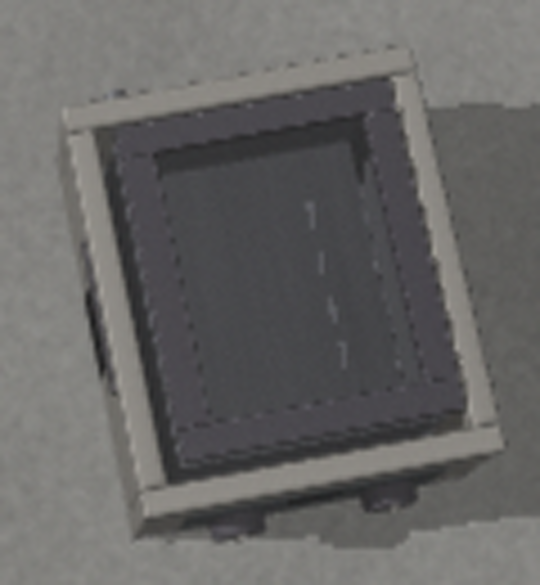

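View pics/z3.png

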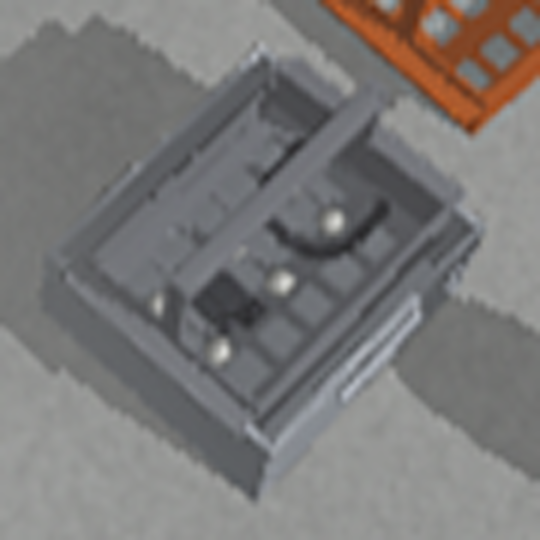

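Confirmed: the grey tray in the metal tub holds balls, the horseshoe and the plate. The cleaner's dark grey ring is visible too. Next I measure poses from the top and scene views.

```bash
python3 - <<'E'
from h import *
c=load('top0'); s=load('scene0'); w=load('wrist0')
Z=lambda u,v,k,ox,oy:(ox+(u+.5)/k-.5,oy+(v+.5)/k-.5)
# bar top ends in top crop
a=onz(c,*Z(264,66,6,150,160),.138); b=onz(c,*Z(216,425,6,150,160),.138)
print('bar',a,b,(a+b)/2,np.linalg.norm(a-b),np.arctan2(*(a-b)[1::-1]))
# tub outer corners z .075 (crop: TL(130,80) BL(70,440) TR(465,115) BR(410,475))
P=[onz(c,*Z(*p,6,150,160),.075) for p in [(130,78),(70,440),(465,115),(408,478)]]
print('tub',np.mean(P,0),[ (np.arctan2(*(P[i]-P[j])[1::-1]),np.linalg.norm(P[i]-P[j])) for i,j in((0,1),(2,3))],np.linalg.norm(P[0]-P[2]))
# cleaner housing top corners
P=[onz(c,*Z(*p,4.5,280,150),.125) for p in [(65,112),(410,48),(502,438),(142,510)]]
print('cl',np.mean(P,0),[np.linalg.norm(P[i]-P[i-1]) for i in range(4)],np.arctan2(*(P[0]-P[3])[1::-1]),np.arctan2(*(P[1]-P[2])[1::-1]))
P=[onz(c,*Z(*p,4.5,280,150),.128) for p in [(155,155),(365,113),(0,0),(205,432)]]
for p in P: print(p)
o=sensors.observe(); E=w['extrinsics']; 
from scipy.spatial.transform import Rotation as R
T=R.from_euler('xyz',o['tool_rot']).as_matrix(); Cw=-E[:3,:3].T@E[:3,3]
print('cam in tool',T.T@(Cw-o['tool_pos'])); print('cam axes in tool\n',(T.T@E[:3,:3].T).round(3))
E
```

```text
bar [0.61262694 0.20545617 0.138     ] [0.45995419 0.23144943 0.138     ] [0.53629056 0.2184528  0.138     ] 0.154869676858529 -0.16863774368562845
tub [0.5371683  0.21730247 0.075     ] [(np.float64(-0.1899487637913849), np.float64(0.16445129235902806)), (np.float64(-0.2050217381724681), np.float64(0.1644481388425208))] 0.150217806622454
cl [ 0.48409228 -0.16104029  0.125     ] [np.float64(0.23088608405098374), np.float64(0.20192064024383916), np.float64(0.22970857860592203), np.float64(0.20365709430936396)] 0.10162972754488135 0.10910642317013218
[ 0.55703996 -0.09719498  0.128     ]
[ 0.57268068 -0.21858343  0.128     ]
[ 0.65563516 -0.01674828  0.128     ]
[ 0.39728482 -0.11035139  0.128     ]
cam in tool [-0.07454621 -0.13203436 -0.00042871]
cam axes in tool
 [[ 0.    -0.96  -0.281]
 [-0.     0.281 -0.96 ]
 [ 1.     0.    -0.   ]]
```

Call:
{"fn": "send_rows", "kwargs": {"motion": [[[0.05, -0.05, -0.02, -1], [0.1, -0.05, -0.035, -3], [0.15, -0.05, -0.05, -5], [0.2, -0.05, -0.065, -7], [0.245, -0.05, -0.08, -8], [0.29, -0.05, -0.095, -9], [0.335, -0.05, -0.11, -10], [0.38, -0.05, -0.125, -10.9]]], "gripper": 0.6}}

```text
time: 0.95
tool_pos: [0.4887, 0.2432, 0.3011]
tool_rot: [-1.572, 0.001, -0.179]
contact_force: [0.7, -0.0, 0.0]
opening: 0.055
```

```bash
python3 - <<'E'
from h import *
c=snap('wrist','w1'); o=sensors.observe(); print(o['time'],o['tool_pos'],o['tool_rot'],o['opening'])
cv2.imwrite('pics/w1z.png',cv2.resize(c['frame'][:,:,::-1],None,fx=1.42,fy=1.42,interpolation=cv2.INTER_CUBIC))
E
```

```text
1.0 [0.49399235 0.23817344 0.30051443] [-1.57474145 -0.00303885 -0.18292573] 0.055211833620578764
```

View pics/w1z.png

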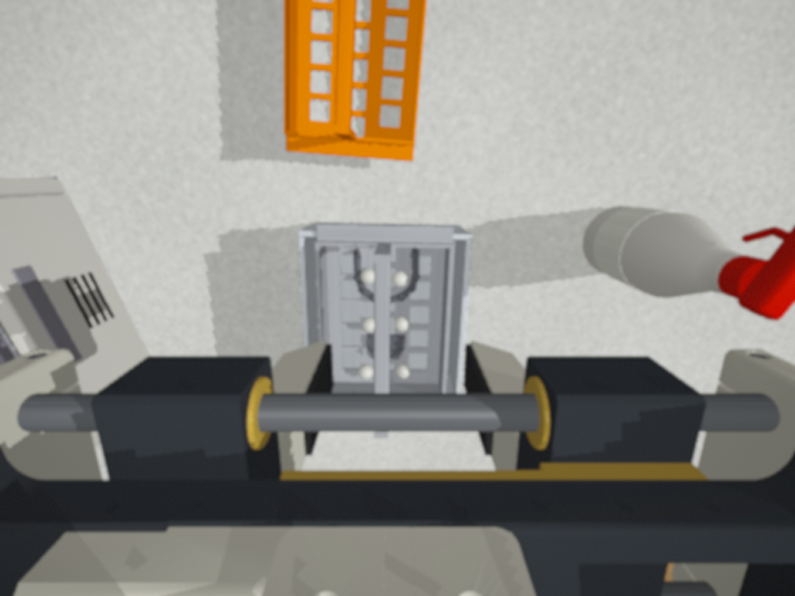

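The wrist picture (×1.42) shows the bar from (383,245) to (382,437). Six balls lie in two rows at columns ≈368 and 402, with the horseshoe and the plate between them. Now I measure the bar.

```bash
python3 - <<'E'
from h import *
c=load('w1'); f=c['frame'][:,:,::-1]
cv2.imwrite('pics/w1b.png',cv2.resize(f[150:315,200:340],None,fx=4,fy=4,interpolation=cv2.INTER_CUBIC)[:600])
g=cv2.cvtColor(f,cv2.COLOR_BGR2GRAY)
for v in (180,200,220,240,260,305): print(v,g[v,255:285])
E
```

```text
180 [167 173 171 170 171 172 173 171 169 168 168 168 167 167 165 164 164 165
 165 164 166 170 170 161 148 142 141 140 138 138]
200 [107 125 149 165 172 175 173 165 155 155 164 169 170 171 171 170 172 173
 174 170 165 162 159 159 169 181 190 194 194 187]
220 [172 171 170 171 172 172 171 165 155 155 164 169 170 171 171 170 171 173
 168 157 145 139 139 139 140 139 138 138 139 141]
240 [142 137 128 112 103 102 101 103 122 150 165 170 170 171 171 171 171 171
 161 136 110  99  95  90  86  80  77  78  83  99]
260 [182 194 204 211 214 213 203 182 157 155 166 170 171 171 172 172 173 173
 167 152 144 141 137 140 147 161 176 190 202 210]
305 [201 201 201 202 202 202 200 194 181 170 166 165 165 166 166 166 167 173
 185 197 201 201 200 199 198 198 199 199 199 200]
```

View pics/w1b.png

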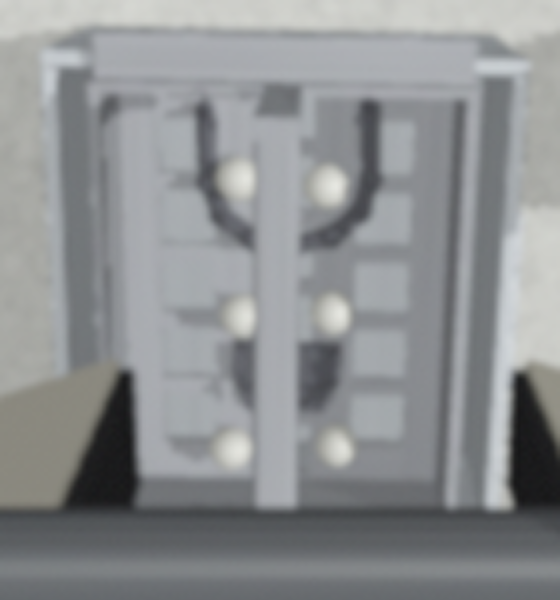

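```bash
python3 - <<'E'
from h import *
from scipy.spatial.transform import Rotation as R
c=load('w1'); o=sensors.observe()
a=onz(c,269,178.7,.138); b=onz(c,267.8,307.5,.138)
m=(a+b)/2; yaw=np.arctan2(*(b-a)[1::-1]); print(a,b,m,np.linalg.norm(a-b),yaw)
# tub top edges z=.075 : left/right outer edges, lug line
for nm,p,q,z in [('tubL',(212,170),(217,240),.075),('tubR',(332,170),(327,235),.075),('lugtop',(223,157.5),(320,158),.078)]:
    A=onz(c,*p,z);B=onz(c,*q,z); print(nm,A,B,np.arctan2(*(B-A)[1::-1]))
T=R.from_euler('xyz',o['tool_rot']).as_matrix()
print('shift',T.T@(np.array([m[0],m[1],.136])-o['tool_pos']), o['tool_pos'],o['tool_rot'])
E
```

```text
[0.46605515 0.23486857 0.138     ] [0.61640654 0.20447738 0.138     ] [0.54123084 0.21967297 0.138     ] 0.15339219748658647 -0.199447019506001
tubL [0.45360499 0.16294518 0.075     ] [0.54545324 0.14679698 0.075     ] -0.17403532183872455
tubR [0.48012147 0.3092111  0.075     ] [0.56445773 0.29157828 0.075     ] -0.20610860872832687
lugtop [0.44087867 0.18056316 0.078     ] [0.46247757 0.296318   0.078     ] 1.3863259636565708
shift [ 0.04931556  0.16470164 -0.00894908] [0.49399235 0.23817344 0.30051443] [-1.57474145 -0.00303885 -0.18292573]
```

Call:
{"fn": "send_rows", "kwargs": {"motion": [[[0.03, 0.0, -0.006, 0.4], [0.048, 0.02, -0.009, 0.6], [0.048, 0.06, -0.009, 0.6], [0.048, 0.1, -0.009, 0.6], [0.048, 0.13, -0.009, 0.6], [0.048, 0.15, -0.009, 0.6], [0.048, 0.164, -0.009, 0.6], [0.048, 0.164, -0.009, 0.6]]], "gripper": 0.5}}

```text
time: 1.8
tool_pos: [0.5384, 0.2196, 0.1342]
tool_rot: [-1.577, 0.002, -0.193]
contact_force: [-0.2, -0.5, 0.6]
opening: 0.0463
```

```bash
python3 - <<'E'
from h import *
c=snap('wrist','w2'); o=sensors.observe(); print(o['time'],o['tool_pos'],o['tool_rot'],o['opening'],o['contact_force'])
E
```

```text
1.85 [0.53927315 0.21985821 0.13579176] [-1.57583213e+00 -8.72468833e-04 -1.93410735e-01] 0.04606109680079253 [-0.05969996  0.05742457  1.76615191]
```

View pics/w2.png

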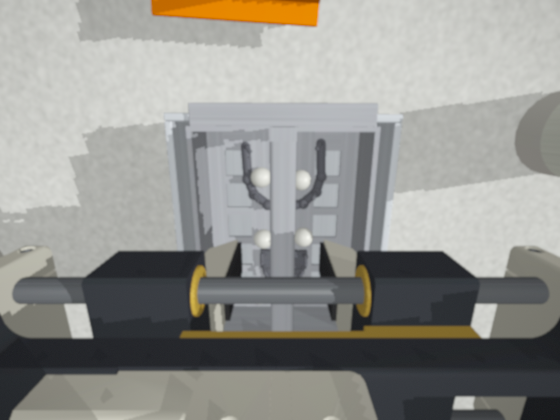

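Call:
{"fn": "send_rows", "kwargs": {"motion": [[[0, 0, 0, 0], [0, 0, 0, 0], [0, 0, 0, 0], [0, 0, 0, 0], [0, 0, 0, 0], [0, 0, 0, 0]]], "gripper": 0.0, "grip_force": 45}}

```text
time: 2.45
tool_pos: [0.5394, 0.22, 0.1362]
tool_rot: [-1.575, -0.001, -0.194]
contact_force: [-0.2, -0.3, 2.6]
opening: 0.0113
```

```bash
python3 - <<'E'
from h import *
o=sensors.observe(); print(o)
c=load('w2')
# sieve vs tub in y: front-end
f=c['frame'][:,:,::-1]; cv2.imwrite('pics/w2z.png',cv2.resize(f[90:260,150:420],None,fx=2.9,fy=2.9,interpolation=cv2.INTER_CUBIC))
E
```

```text
{'time': 2.45, 'qpos': array([ 0.25807463,  0.55672033,  1.51594271, -0.00544363,  1.06961131,
       -1.11656619]), 'qvel': array([-0.00075229, -0.00055954,  0.00038475, -0.00203328, -0.0005235 ,
       -0.00329507]), 'joint_efforts': array([-1.35508734e-01, -4.97512901e+01, -2.11088097e+01, -1.64867258e-01,
        3.90095913e-03, -5.21882053e-02]), 'tool_pos': array([0.53942778, 0.21995754, 0.13620512]), 'tool_rot': array([-1.57538660e+00, -1.47578401e-03, -1.93535013e-01]), 'contact_force': array([-0.22148583, -0.33033244,  2.55858039]), 'torque': array([ 0.05422225,  0.07079085, -0.02799782]), 'opening': 0.011305105926656464}
```

View pics/w2z.png

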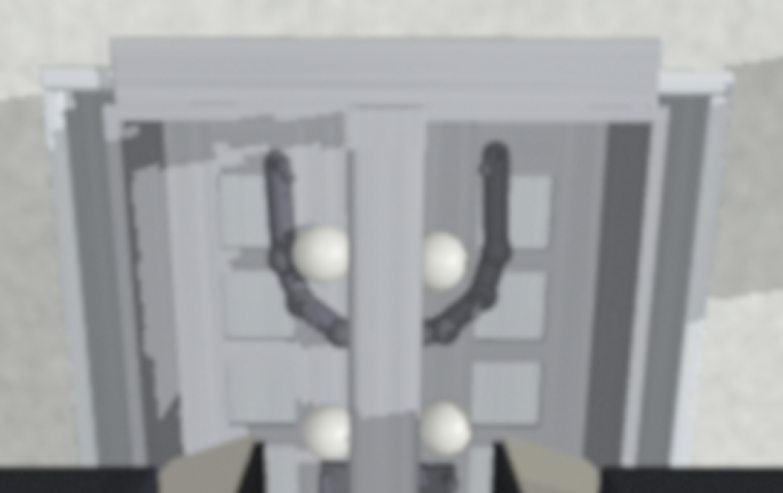

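The sieve is held with an opening of 11.3 mm and sits centred in the tub. I start with moderate strokes.

Call:
{"fn": "send_rows", "kwargs": {"motion": [[[0, 0, 0.005, 0], [0, 0, 0.01, 0], [0, 0, 0.0, 0], [0, 0, -0.01, 0], [0, 0, -0.01, 0], [0, 0, 0.0, 0], [0, 0, 0.01, 0], [0, 0, 0.01, 0]]]}}

```text
time: 3.25
tool_pos: [0.5417, 0.2313, 0.1362]
tool_rot: [-1.574, -0.002, -0.193]
contact_force: [0.8, 2.4, 1.5]
opening: 0.0119
```

```bash
python3 - <<'E'
from h import *
c=snap('wrist','w3'); o=sensors.observe(); print(o['time'],o['tool_pos'],o['tool_rot'],o['opening'],o['contact_force'])
f=c['frame'][:,:,::-1]; cv2.imwrite('pics/w3z.png',cv2.resize(f[90:340,150:420],None,fx=2.4,fy=2.4,interpolation=cv2.INTER_CUBIC))
E
```

```text
3.3 [0.54164012 0.23106246 0.13617616] [-1.57405401 -0.00207017 -0.19255686] 0.011387022156400143 [0.52674805 2.44706276 0.67691108]
```

View pics/w3z.png

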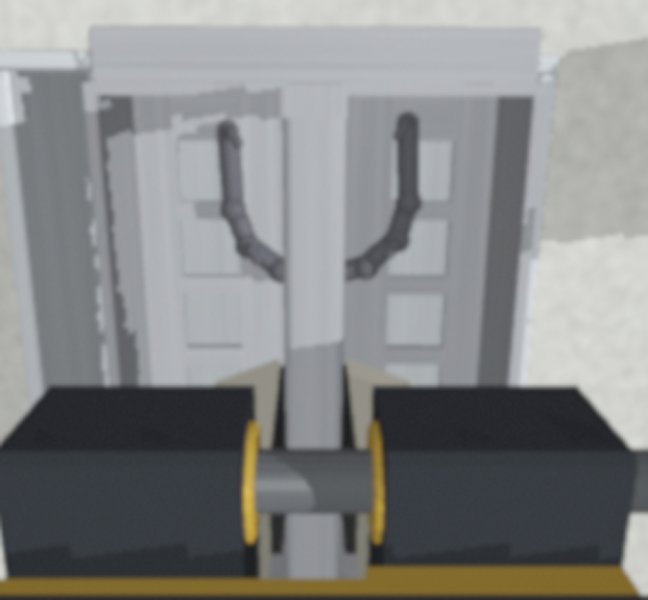

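The wrist picture shows the four balls that were visible are gone, so they either dropped or are hidden under the bar. I shake more and then check from all the views.

Call:
{"fn": "send_rows", "kwargs": {"motion": [[[0, 0, -0.01, 0], [0, 0, -0.02, 0], [0, 0, -0.02, 0], [0, 0, -0.01, 0], [0, 0, -0.001, 0], [0, 0, -0.001, 0], [0, 0, -0.01, 0], [0, 0, -0.02, 0]]]}}

```text
time: 4.1
tool_pos: [0.5377, 0.2115, 0.1362]
tool_rot: [-1.574, -0.002, -0.191]
contact_force: [-0.3, 1.7, 1.1]
opening: 0.0115
```

Call:
{"fn": "send_rows", "kwargs": {"motion": [[[0, 0, 0.01, 0], [0, 0, 0.019, 0], [0, 0, 0.019, 0], [0, 0, 0.01, 0], [0, 0, 0.0, 0], [0, 0, 0.01, 0], [0, 0, 0.01, 0], [0, 0, 0.01, 0]]]}}

```text
time: 4.9
tool_pos: [0.5395, 0.2209, 0.1362]
tool_rot: [-1.574, -0.002, -0.191]
contact_force: [-0.6, -0.2, 1.8]
opening: 0.0119
```

```bash
python3 - <<'E'
from h import *
o=sensors.observe(); print(o['time'],o['tool_pos'],o['tool_rot'],o['opening'],o['contact_force'])
a=snap('wrist','w4')['frame'];b=snap('top','t4')['frame'];c=snap('scene','s4')['frame']
r=lambda f,w,h:cv2.resize(f[:,:,::-1],(w,h),interpolation=cv2.INTER_CUBIC)
out=np.zeros((600,800,3),np.uint8)
out[:300,:400]=r(a[90:270,160:400],400,300)
out[:300,400:]=r(b[165:250,145:258],400,300)
out[300:,:400]=r(c[225:324,270:402],400,300)
cv2.imwrite('pics/m4.png',out)
E
```

```text
4.9 [0.53952112 0.22092566 0.13619897] [-1.5738501  -0.00226434 -0.19141902] 0.011930963512692443 [-0.57962141 -0.22493321  1.78410386]
```

View pics/m4.png

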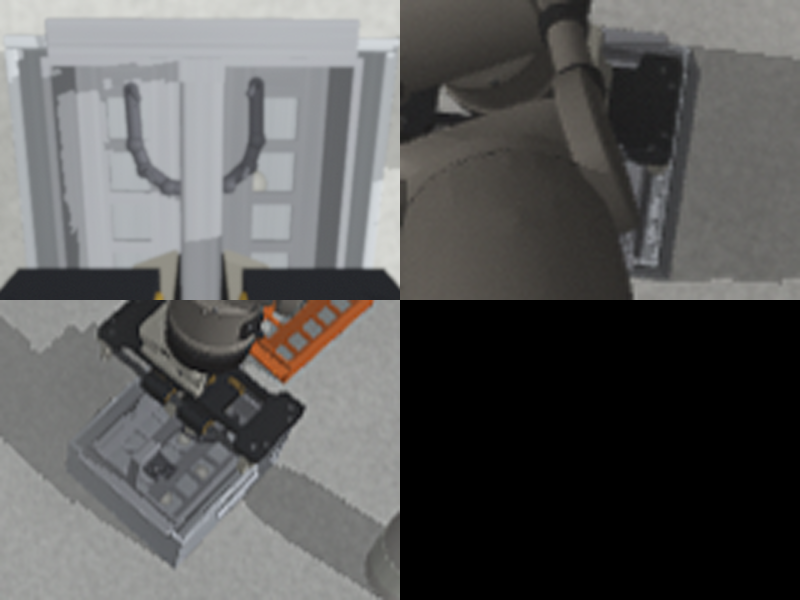

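Call:
{"fn": "send_rows", "kwargs": {"motion": [[[0, 0, 0.01, 0], [0, 0, -0.01, 0], [0, 0, -0.01, 0], [0, 0, 0.01, 0], [0, 0, 0.01, 0], [0, 0, -0.01, 0], [0, 0, 0.01, 0], [0, 0, 0.01, 0]]]}}

```text
time: 5.85
tool_pos: [0.5417, 0.2321, 0.1362]
tool_rot: [-1.572, -0.003, -0.191]
contact_force: [1.1, 2.1, 1.6]
opening: 0.0117
```

```bash
python3 - <<'E'
from h import *
o=sensors.observe(); print(o['time'],o['tool_pos'],o['contact_force'])
a=snap('wrist','w5')['frame'];c=snap('scene','s5')['frame']
r=lambda f,w,h:cv2.resize(f[:,:,::-1],(w,h),interpolation=cv2.INTER_CUBIC)
cv2.imwrite('pics/m5.png',np.hstack([r(a[90:270,170:390],400,330),r(c[235:324,285:375],400,330)]))
E
```

```text
5.85 [0.54170925 0.23213008 0.13620222] [1.05640485 2.1145153  1.63622138]
```

View pics/m5.png

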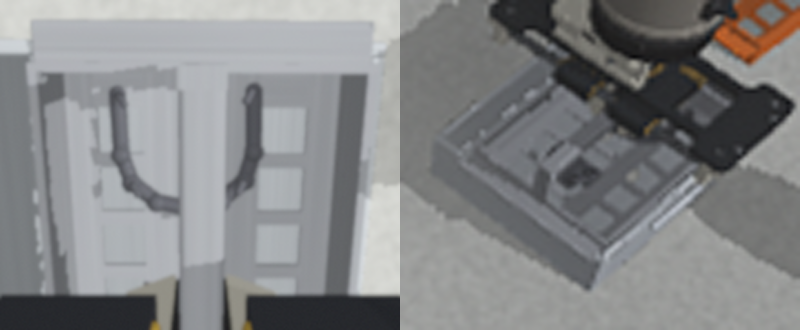

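No ball shows on the visible floor. I centre the sieve, let go and rise to check every part of the tray.

Call:
{"fn": "send_rows", "kwargs": {"motion": [[[0, 0, -0.006, 0], [0, 0, -0.011, 0], [0, 0, -0.011, 0], [0, 0, -0.011, 0]]]}}

```text
time: 6.35
tool_pos: [0.5391, 0.2194, 0.1362]
tool_rot: [-1.575, -0.002, -0.191]
contact_force: [-0.7, -3.3, 2.8]
opening: 0.0117
```

Call:
{"fn": "send_rows", "kwargs": {"motion": [[[0, 0, 0, 0], [0, 0, 0, 0], [0, 0, 0, 0], [0, -0.03, 0, 0], [0, -0.07, 0, 0], [0.03, -0.11, 0, 0], [0.06, -0.15, 0, 0], [0.09, -0.17, 0, 0]]], "gripper": 0.5}}

```text
time: 7.15
tool_pos: [0.6287, 0.2033, 0.3112]
tool_rot: [-1.572, -0.008, -0.19]
contact_force: [0.7, 0.7, -0.4]
opening: 0.0461
```

```bash
python3 - <<'E'
from h import *
o=sensors.observe(); print(o['time'],o['tool_pos'],o['tool_rot'],o['contact_force'])
a=snap('wrist','w6')['frame'];c=snap('scene','s6')['frame']
r=lambda f,w,h:cv2.resize(f[:,:,::-1],(w,h),interpolation=cv2.INTER_CUBIC)
cv2.imwrite('pics/m6.png',r(a,796,597)); cv2.imwrite('pics/s6z.png',r(c[225:325,275:385],660,600))
E
```

```text
7.15 [0.62873687 0.20328844 0.3111834 ] [-1.57208262 -0.00803522 -0.1902441 ] [ 0.73231924  0.6547426  -0.4201529 ]
```

View pics/m6.png

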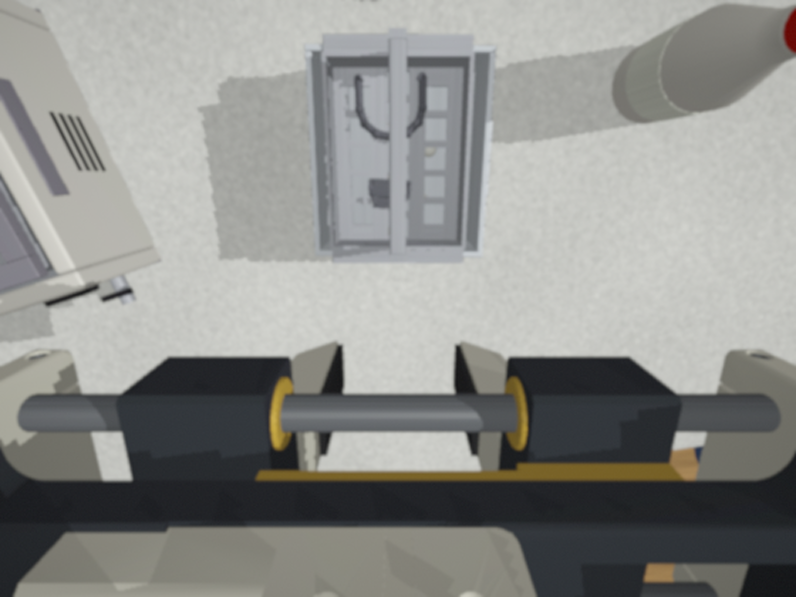

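View pics/s6z.png

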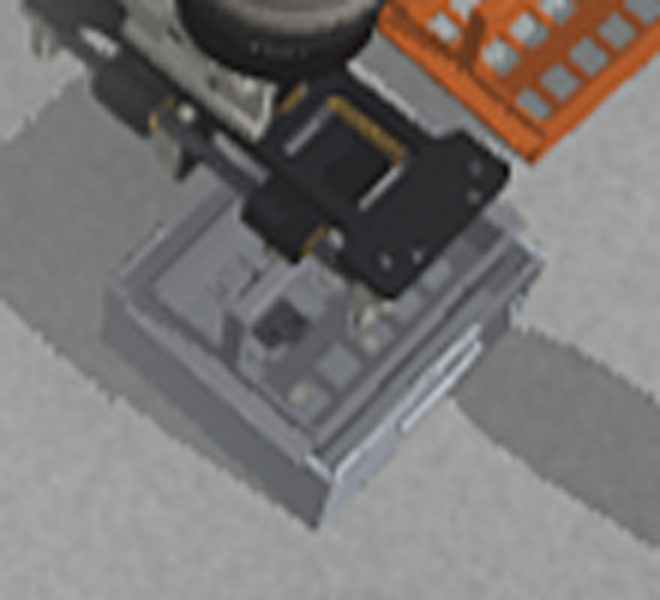

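Only partial ball highlights show, in the holes and therefore below the floor: wrist (430,150), (362,200) and (347,98). The strip hidden by the bar still has to be seen, so I look from both sides.

Call:
{"fn": "send_rows", "kwargs": {"motion": [[[-0.01, 0, -0.05, 0], [-0.01, 0, -0.09, 0], [-0.01, 0, -0.12, 0], [-0.01, 0, -0.12, 0]]]}}

```text
time: 7.65
tool_pos: [0.5967, 0.0833, 0.3086]
tool_rot: [-1.574, -0.007, -0.196]
contact_force: [0.1, -0.2, -0.1]
opening: 0.0459
```

```bash
python3 - <<'E'
from h import *
a=snap('wrist','w7')['frame']; c=load('w7'); u=proj(c,(.539,.219,.06)).astype(int); print(u)
cv2.imwrite('pics/m7.png',cv2.resize(a[:,:,::-1][max(0,u[1]-85):u[1]+85,u[0]-100:u[0]+100],None,fx=3.5,fy=3.5,interpolation=cv2.INTER_CUBIC))
E
```

```text
[378 115]
```

View pics/m7.png

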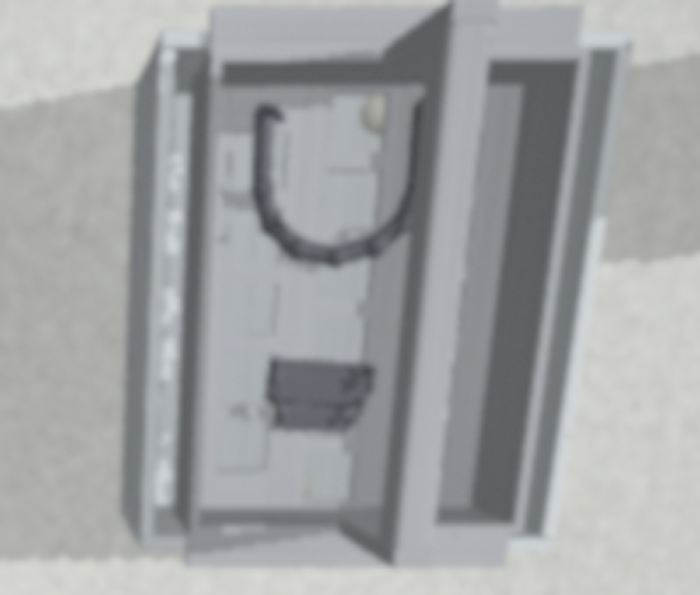

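Call:
{"fn": "send_rows", "kwargs": {"motion": [[[0, 0, 0.05, 0], [0, 0, 0.1, 0], [0, 0, 0.15, 0], [0, 0, 0.2, 0], [0, 0, 0.22, 0], [0, 0, 0.22, 0]]]}}

```text
time: 8.3
tool_pos: [0.6383, 0.3062, 0.3059]
tool_rot: [-1.573, -0.005, -0.189]
contact_force: [-0.0, -0.9, -0.1]
opening: 0.046
```

```bash
python3 - <<'E'
from h import *
a=snap('wrist','w8')['frame']; c=load('w8'); u=proj(c,(.539,.219,.06)).astype(int); print(u)
cv2.imwrite('pics/m8.png',cv2.resize(a[:,:,::-1][max(0,u[1]-85):u[1]+85,u[0]-100:u[0]+100],None,fx=3.5,fy=3.5,interpolation=cv2.INTER_CUBIC))
E
```

```text
[196 117]
```

View pics/m8.png

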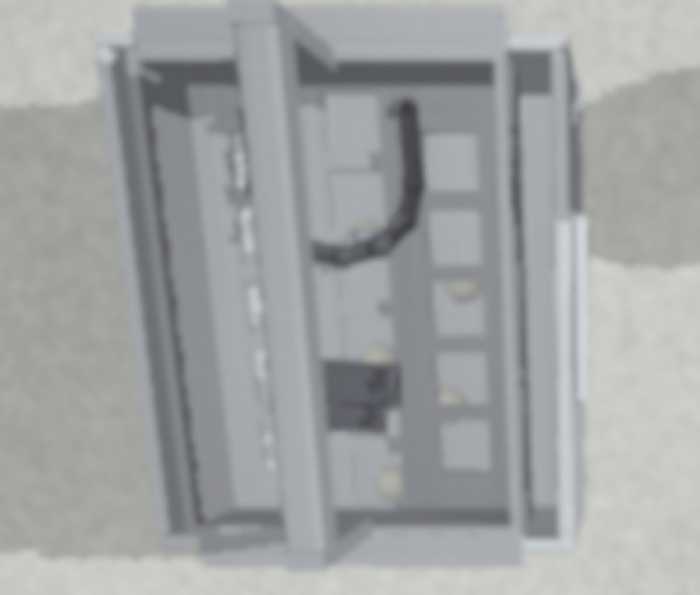

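```bash
python3 - <<'E'
from h import *
c=load('w7'); f=c['frame'][:,:,::-1]
u0,v0=378-100,30
px=(278+373/3.5,30+113/3.5); print(px)
x,y=map(int,px); A=cv2.resize(f[y-15:y+25,x-25:x+25],(640,512),interpolation=cv2.INTER_CUBIC); cv2.imwrite('pics/b7.png',A)
yaw=-.192;S=np.array([.5393,.2195]);ex=np.array([np.cos(yaw),np.sin(yaw)]);ey=np.array([-ex[1],ex[0]])
for z in (.0555,.0115,.03):
  p=onz(c,*px,z)[:2]-S; print(z,p@ex,p@ey)
d=load('w8')
for q in [(463,290),(450,397),(378,352),(390,483),(365,230)]:
  qq=(96+q[0]/3.5,32+q[1]/3.5)
  for z in (.0555,.0115):
    p=onz(d,*qq,z)[:2]-S; print(q,z,(p@ex).round(3),(p@ey).round(3))
E
```

```text
(384.57142857142856, 62.285714285714285)
0.0555 -0.06115003550333473 0.0021228873092349735
0.0115 -0.06891280201004682 0.016402224785522185
0.03 -0.06564891154699745 0.010398412437537785
(463, 290) 0.0555 -0.004 0.038
(463, 290) 0.0115 -0.005 0.03
(450, 397) 0.0555 0.034 0.031
(450, 397) 0.0115 0.037 0.023
(378, 352) 0.0555 0.018 0.006
(378, 352) 0.0115 0.019 -0.005
(390, 483) 0.0555 0.066 0.007
(390, 483) 0.0115 0.073 -0.004
(365, 230) 0.0555 -0.024 0.004
(365, 230) 0.0115 -0.027 -0.007
```

View pics/b7.png

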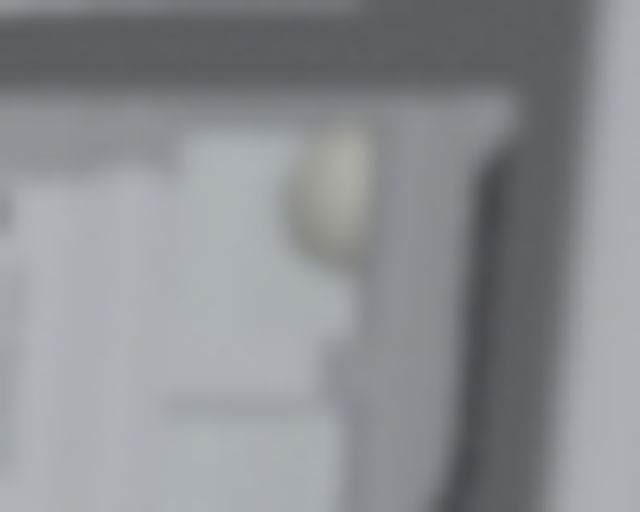

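That blob is clipped by the strip edge, so it lies below the floor. With the five other distinct partial blobs that makes six balls in the tub. Next I measure the ring opening with the wrist camera while the hand is empty.

Call:
{"fn": "send_rows", "kwargs": {"motion": [[[-0.01, -0.03, -0.045, -2], [-0.02, -0.05, -0.09, -4], [-0.03, -0.054, -0.135, -6], [-0.04, -0.054, -0.18, -8], [-0.05, -0.054, -0.225, -10], [-0.06, -0.054, -0.27, -12], [-0.07, -0.054, -0.315, -14], [-0.08, -0.054, -0.36, -16.8]]]}}

```text
time: 9.15
tool_pos: [0.4894, -0.0361, 0.3609]
tool_rot: [-1.575, -0.004, 0.103]
contact_force: [0.9, -0.1, 0.3]
opening: 0.046
```

```bash
cat > to.py <<'E'
from h import *; import sys
from scipy.spatial.transform import Rotation as R
def to(x,y,z,yaw):
    o=sensors.observe(); T=R.from_euler('xyz',o['tool_rot']).as_matrix()
    print('t',o['time'],'shift',(T.T@(np.array([x,y,z])-o['tool_pos'])).round(4),'twist',round(-np.degrees(yaw-o['tool_rot'][2]),2))
E
python3 -c "
from to import *; to(.45,-.16,.36,.105)"
```

```text
t 9.15 shift [-0.0519  0.0012 -0.1192] twist -0.12
```

Call:
{"fn": "send_rows", "kwargs": {"motion": [[[-0.02, 0, -0.04, 0], [-0.04, 0, -0.08, 0], [-0.052, 0, -0.119, 0], [-0.052, 0, -0.119, 0], [-0.052, 0, -0.119, 0]]]}}

```text
time: 9.65
tool_pos: [0.449, -0.1604, 0.3611]
tool_rot: [-1.575, -0.004, 0.1]
contact_force: [-0.5, 0.7, -0.5]
opening: 0.0462
```

```bash
python3 - <<'E'
from h import *
o=sensors.observe(); print(o['time'],o['tool_pos'],o['tool_rot'],o['qvel'].round(3))
a=snap('wrist','w9')['frame']
cv2.imwrite('pics/m9.png',cv2.resize(a[:,:,::-1],None,fx=1.42,fy=1.42,interpolation=cv2.INTER_CUBIC))
E
```

```text
9.65 [ 0.44896958 -0.16038932  0.36107382] [-1.5745401  -0.00438406  0.09968605] [ 0.047  0.    -0.005  0.004  0.005  0.006]
```

View pics/m9.png

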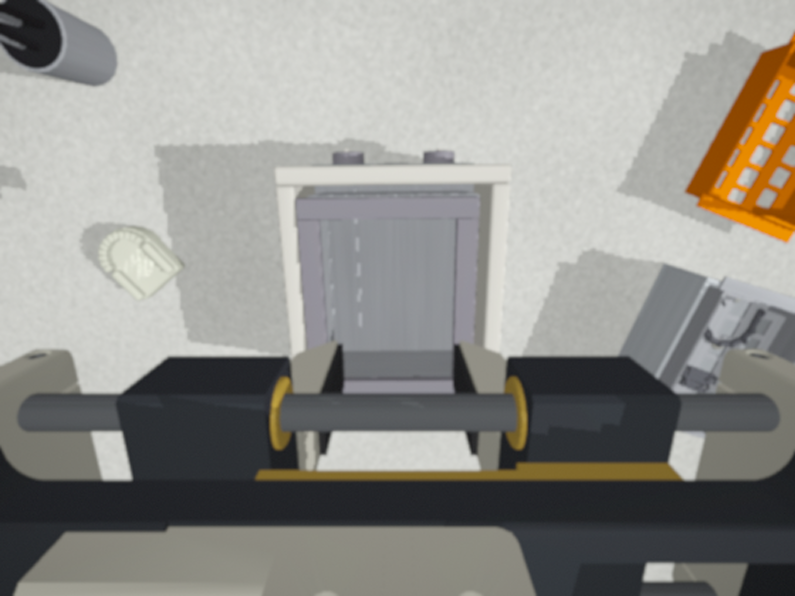

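The wrist picture shows the cleaner with the grey ring; its opening runs roughly from (323,218) to (455,380) in ×1.42 pixels. I shift so the fingers clear it.

Call:
{"fn": "send_rows", "kwargs": {"motion": [[[0.04, 0.02, 0, 0], [0.065, 0.03, 0, 0], [0.065, 0.03, 0, 0], [0.065, 0.03, 0, 0], [0.065, 0.03, 0, 0]]]}}

```text
time: 10.2
tool_pos: [0.5138, -0.1522, 0.3321]
tool_rot: [-1.575, -0.005, 0.103]
contact_force: [-1.1, 0.2, -0.6]
opening: 0.0457
```

```bash
python3 - <<'E'
from h import *
o=sensors.observe(); print(o['time'],o['tool_pos'],o['tool_rot'],o['qvel'].round(3))
a=snap('wrist','w10')['frame']
cv2.imwrite('pics/m10.png',cv2.resize(a[70:270,180:380,::-1],None,fx=3,fy=3,interpolation=cv2.INTER_CUBIC))
E
```

```text
10.2 [ 0.51377838 -0.1522467   0.33211023] [-1.5749237  -0.00498685  0.10275804] [-0.012 -0.01  -0.003 -0.001 -0.     0.   ]
```

View pics/m10.png

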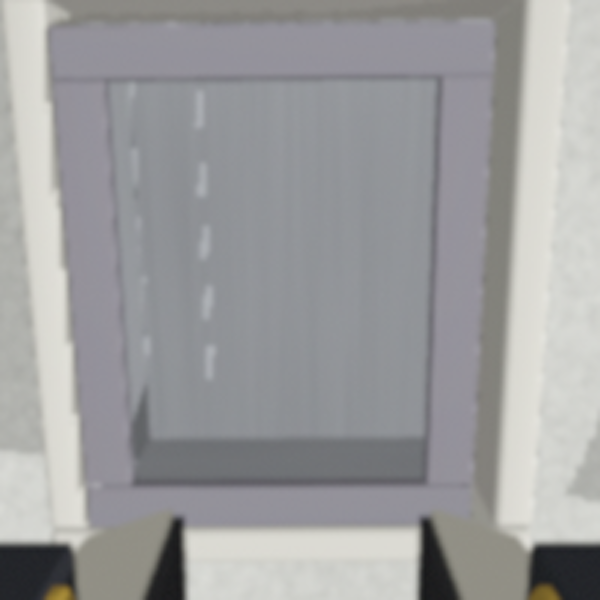

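```bash
python3 - <<'E'
from h import *
c=load('w10'); f=c['frame'].astype(int)
for v in (110,150,190,220): print(v,[tuple(f[v,u]) for u in range(212,228)]); print('  R',[tuple(f[v,u]) for u in range(320,330)])
for u in (240,270,300): print(u,[tuple(f[v,u]) for v in range(92,100)]); print('  B',[tuple(f[v,u]) for v in range(226,238)])
E
```

```text
110 [(np.int64(150), np.int64(147), np.int64(156)), (np.int64(151), np.int64(149), np.int64(157)), (np.int64(153), np.int64(150), np.int64(158)), (np.int64(147), np.int64(145), np.int64(153)), (np.int64(139), np.int64(138), np.int64(144)), (np.int64(140), np.int64(141), np.int64(146)), (np.int64(147), np.int64(149), np.int64(153)), (np.int64(148), np.int64(151), np.int64(155)), (np.int64(148), np.int64(150), np.int64(154)), (np.int64(148), np.int64(150), np.int64(155)), (np.int64(148), np.int64(150), np.int64(154)), (np.int64(145), np.int64(148), np.int64(152)), (np.int64(144), np.int64(146), np.int64(150)), (np.int64(142), np.int64(145), np.int64(149)), (np.int64(142), np.int64(145), np.int64(149)), (np.int64(143), np.int64(146), np.int64(149))]
  R [(np.int64(146), np.int64(150), np.int64(154)), (np.int64(146), np.int64(149), np.int64(153)), (np.int64(147), np.int64(149), np.int64(153)), (np.int64(145), np.int64(147), np.int64(151)), (np.int64(134), np.int64(137), np.int64(140)), (np.int64(118), np.int64(119), np.int64(123)), (np.int64(120), np.int64(119), np.int64(126)), (np.int64
[... 5970 characters left out ...]
64(144), np.int64(147), np.int64(151)), (np.int64(148), np.int64(151), np.int64(155)), (np.int64(148), np.int64(151), np.int64(155))]
  B [(np.int64(112), np.int64(114), np.int64(118)), (np.int64(112), np.int64(115), np.int64(118)), (np.int64(111), np.int64(112), np.int64(116)), (np.int64(103), np.int64(103), np.int64(107)), (np.int64(99), np.int64(97), np.int64(103)), (np.int64(112), np.int64(110), np.int64(117)), (np.int64(133), np.int64(131), np.int64(138)), (np.int64(145), np.int64(143), np.int64(151)), (np.int64(148), np.int64(146), np.int64(154)), (np.int64(148), np.int64(146), np.int64(155)), (np.int64(148), np.int64(146), np.int64(154)), (np.int64(147), np.int64(146), np.int64(154))]
```

```bash
python3 - <<'E'
from h import *
c=load('w10')
q=lambda u,v:onz(c,u,v,.128)[:2]
fit=lambda P:cv2.fitLine(np.array(P,np.float32),2,0,.01,.01).ravel()
L=fit([q(215.3,110),q(218,150),q(220.3,190),q(222.5,220)]);Rr=fit([q(326.8,110),q(325.4,150),q(323.9,190),q(322.6,220)])
T=fit([q(240,94.6),q(270,94.4),q(300,94.1)]);B=fit([q(240,232),q(270,232),q(300,231.7)])
for l in(L,Rr,T,B): print(l,np.arctan(l[1]/l[0]))
yaw=np.mean([np.arctan(L[1]/L[0]),np.arctan(Rr[1]/Rr[0])]+[np.arctan(-l[0]/l[1]) for l in(T,B)]);print('yaw',yaw)
ex=np.array([np.cos(yaw),np.sin(yaw)]);ey=np.array([-ex[1],ex[0]])
x0,x1=T[2:]@ex,B[2:]@ex;y0,y1=L[2:]@ey,Rr[2:]@ey
print(x1-x0,y1-y0,'centre',(x0+x1)/2*ex+(y0+y1)/2*ey)
# tub sieve seen in w6: bar
E
```

```text
[ 0.9943358   0.10628457  0.497814   -0.22684062] 0.106485695
[ 0.99417126  0.10781221  0.48524147 -0.10499337] 0.10802217
[ 0.10953312 -0.99398315  0.41097602 -0.17552474] -1.461043
[ 0.10875127 -0.994069    0.5692552  -0.16088541] -1.4618295
yaw 0.10830699
0.15893418 0.12249231 centre [ 0.4898862  -0.16609548]
```

Ring opening measured at 158.9 × 122.5 mm (nominal 158 × 122), centre (0.4899, −0.1661), yaw 0.108. Now I get the sieve's exact pose from the w6 picture with the same camera.

```bash
python3 - <<'E'
from h import *
c=load('w6'); f=c['frame'][:,:,::-1]
cv2.imwrite('pics/z6.png',cv2.resize(f[15:190,205:355],None,fx=4,fy=3.4,interpolation=cv2.INTER_CUBIC))
g=cv2.cvtColor(f,cv2.COLOR_BGR2GRAY)
for u in (240,255,300,320): print(u,'top',g[20:42,u],'bot',g[168:192,u])
for v in (60,100,140,165): print(v,g[v,268:296])
for v in (27,31,177,181): print('lug',v,g[v,218:236],g[v,322:342])
E
```

```text
240 top [200 200 197 185 176 173 172 171 169 169 169 169 168 168 170 172 173 171
 165 139 106  90] bot [147 127 116 114 121 132 138 139 138 137 136 139 149 162 169 171 179 194
 202 204 203 202 203 204]
255 top [199 200 196 184 174 172 171 170 169 169 169 170 168 168 170 173 174 169
 155 126  99  89] bot [150 128 114 112 117 127 135 137 137 143 155 164 168 169 170 172 179 192
 201 203 203 204 205 208]
300 top [194 194 193 189 182 177 176 175 174 174 174 175 174 173 174 176 178 177
 169 144 109  91] bot [125 116 112 113 129 152 165 166 168 172 172 172 171 172 174 174 178 190
 199 202 204 204 203 202]
320 top [197 198 195 189 182 177 175 174 174 175 174 174 174 173 173 175 175 175
 167 143 108  90] bot [119 112 107 107 124 151 166 171 172 173 172 172 172 172 173 174 179 190
 198 200 199 199 199 200]
60 [176 176 174 173 166 152 148 160 168 171 172 173 171 170 171 173 173 172
 169 164 153 147 146 145 143 133 112  85]
100 [159 153 149 149 153 150 147 157 167 171 172 173 172 171 171 173 174 173
 169 160 148 144 143 142 141 142 143 144]
140 [100  99  99  98 100 109 133 157 169 172 172 172 173 173 173 173 166 150
 135 132 135 138 140 140 140 140 140 140]
165 [168 168 169 168 162 151 146 157 168 171 171 172 172 173 174 176 173 167
 158 146 138 138 137 136 137 136 137 139]
lug 27 [199 200 201 201 200 199 197 194 185 171 168 170 170 170 170 171 170 171] [174 174 174 174 173 173 174 174 173 174 177 184 191 197 199 198 197 197
 198 199]
lug 31 [197 197 196 196 196 194 186 176 165 161 166 170 170 170 170 169 170 170] [174 174 174 174 174 174 173 173 173 174 179 187 193 195 194 194 193 192
 191 191]
lug 177 [170 168 166 166 167 167 166 164 164 163 164 164 163 163 162 156 145 138] [173 172 173 176 182 185 186 186 186 186 185 184 184 187 194 202 205 204
 204 205]
lug 181 [167 167 167 166 165 166 166 167 166 166 167 170 171 171 168 160 154 155] [172 172 171 175 184 193 197 196 195 193 192 193 194 194 193 193 195 197
 198 199]
```

View pics/z6.png

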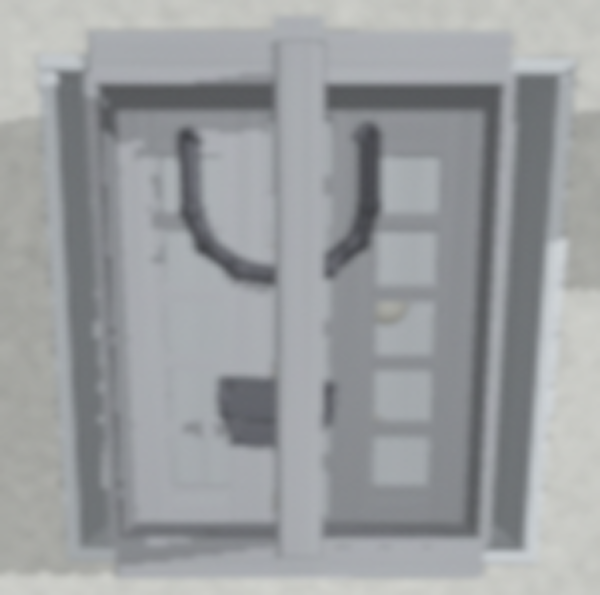

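```bash
python3 - <<'E'
from h import *
c=load('w6')
for z in (.075,.078,.080):
  q=lambda u,v:onz(c,u,v,z)
  a=(q(240,23.2)+q(320,23.3))/2;b=(q(240,184.8)+q(320,184.8))/2
  l1,r1=q(226.4,27),q(333.2,27); l2,r2=q(233.8,180),q(325.6,180)
  m=(l1+r1+l2+r2)/4
  print(z,'len',np.linalg.norm(a-b),'w',np.linalg.norm(l1-r1),np.linalg.norm(l2-r2),'mid x-ish',(a+b)/2,'mid y',m, 'yaw',np.arctan2(*((l2+r2)-(l1+r1))[1::-1]))
a=onz(c,280.8,60,.138);b=onz(c,280,165,.138);print('bar',a,b,np.arctan2(*(b-a)[1::-1]))
E
python3 -c "
from to import *; to(.540,.2195,.30,-.192)"
```

```text
0.075 len 0.1827322959545999 w 0.11895244082068542 0.11802198297515819 mid x-ish [0.54133691 0.21915555 0.075     ] mid y [0.53998715 0.21910307 0.075     ] yaw -0.191767406173756
0.078 len 0.1812413421782999 w 0.1179818811836206 0.11705901515228932 mid x-ish [0.54144272 0.21913932 0.078     ] mid y [0.54010398 0.21908727 0.078     ] yaw -0.19176740617375565
0.08 len 0.1802473729940998 w 0.11733484142557747 0.11641703660371006 mid x-ish [0.54151326 0.2191285  0.08      ] mid y [0.54018186 0.21907674 0.08      ] yaw -0.19176740617375584
bar [0.49939055 0.22812441 0.138     ] [0.59710845 0.20847337 0.138     ] -0.19845272764591884
t 10.25 shift [0.0639 0.031  0.3675] twist 16.86
```

Call:
{"fn": "send_rows", "kwargs": {"motion": [[[0.01, 0.0, 0.045, 2], [0.02, 0.0, 0.095, 4], [0.03, 0.0, 0.145, 6], [0.04, 0.01, 0.195, 8], [0.05, 0.02, 0.245, 10], [0.06, 0.03, 0.295, 13], [0.064, 0.03, 0.34, 15], [0.064, 0.03, 0.367, 16.9]]]}}

```text
time: 11.05
tool_pos: [0.5392, 0.222, 0.3013]
tool_rot: [-1.572, -0.007, -0.192]
contact_force: [1.1, -0.5, -0.4]
opening: 0.0459
```

Call:
{"fn": "send_rows", "kwargs": {"motion": [[[0, 0, 0, 0], [0, 0, 0, 0]]]}}

```text
time: 11.25
tool_pos: [0.5387, 0.2223, 0.302]
tool_rot: [-1.572, -0.007, -0.19]
contact_force: [-0.3, -0.8, -0.3]
opening: 0.046
```

```bash
python3 -c "
from to import *; to(.5413,.2192,.136,-.192)"
```

```text
t 11.25 shift [ 0.0019  0.166  -0.0023] twist 0.09
```

Call:
{"fn": "send_rows", "kwargs": {"motion": [[[0.002, 0.03, -0.002, 0.1], [0.002, 0.07, -0.002, 0.1], [0.002, 0.105, -0.002, 0.1], [0.002, 0.135, -0.002, 0.1], [0.002, 0.155, -0.002, 0.1], [0.002, 0.166, -0.002, 0.1], [0.002, 0.166, -0.002, 0.1], [0.002, 0.166, -0.002, 0.1]]]}}

```text
time: 12.05
tool_pos: [0.5423, 0.2189, 0.1372]
tool_rot: [-1.572, -0.009, -0.193]
contact_force: [0.0, 0.0, 0.7]
opening: 0.046
```

```bash
python3 -c "
from to import *; to(.5413,.2192,.136,-.192); print(sensors.observe()['contact_force'])"
```

```text
t 12.05 shift [-0.001   0.0012  0.0001] twist -0.05
[0.00698347 0.03484812 0.74940718]
```

Call:
{"fn": "send_rows", "kwargs": {"motion": [[[-0.001, 0.001, 0, 0], [-0.001, 0.001, 0, 0], [-0.001, 0.001, 0, 0], [-0.001, 0.001, 0, 0], [-0.001, 0.001, 0, 0], [-0.001, 0.001, 0, 0], [-0.001, 0.001, 0, 0], [-0.001, 0.001, 0, 0]]], "gripper": 0, "grip_force": 50}}

```text
time: 12.85
tool_pos: [0.5413, 0.2191, 0.1364]
tool_rot: [-1.572, -0.009, -0.193]
contact_force: [-0.2, -0.6, 2.2]
opening: 0.0114
```

Call:
{"fn": "send_rows", "kwargs": {"motion": [[[0, -0.01, 0, 0], [0, -0.025, 0, 0], [0, -0.045, 0, 0], [0, -0.07, 0, 0], [0, -0.1, 0, 0], [0, -0.125, 0, 0], [0, -0.14, 0, 0], [0, -0.14, 0, 0]]]}}

```text
time: 13.65
tool_pos: [0.5407, 0.2197, 0.2789]
tool_rot: [-1.57, -0.013, -0.193]
contact_force: [-0.3, 0.2, -4.2]
opening: 0.0118
```

```bash
python3 - <<'E'
from to import *
print(sensors.observe()['contact_force'],sensors.observe()['tool_rot']); to(.4899,-.1661,.27,.108)
c=snap('scene','s11')['frame'];a=snap('wrist','w11')['frame'];t=snap('top','t11')['frame']
cv2.imwrite('pics/s11z.png',cv2.resize(c[200:330,270:420,::-1],None,fx=4.5,fy=4.5,interpolation=cv2.INTER_CUBIC)); cv2.imwrite('pics/t11z.png',cv2.resize(t[160:255,150:245,::-1],None,fx=6,fy=6,interpolation=cv2.INTER_CUBIC))
E
```

```text
[-0.34600394  0.15561143 -4.16419325] [-1.56978364 -0.01323572 -0.19288316]
t 13.65 shift [ 0.0239  0.0088 -0.3884] twist -17.24
```

View pics/s11z.png

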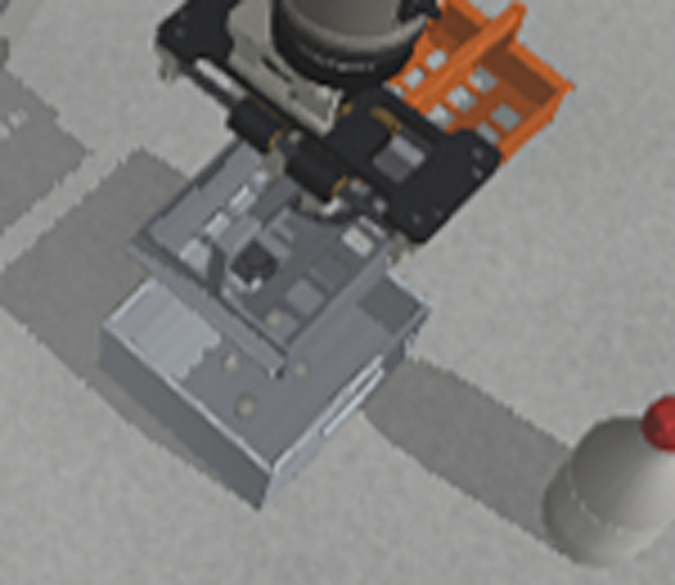

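View pics/w11.png

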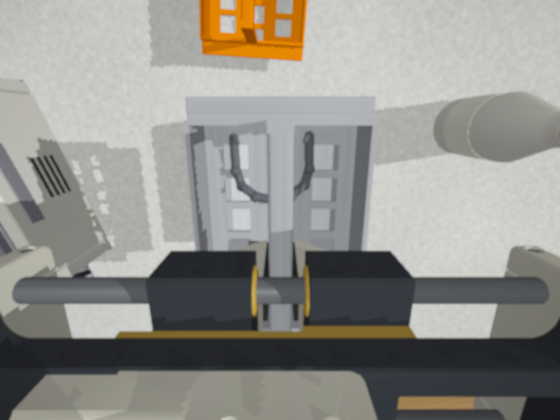

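The sieve is lifted level with both castings in it, and balls are visible on the tub floor. I carry it over the cleaner.

Call:
{"fn": "send_rows", "kwargs": {"motion": [[[0.001, 0, -0.02, -1], [0.003, 0, -0.06, -3], [0.006, 0, -0.105, -5], [0.01, 0, -0.155, -7], [0.013, 0, -0.205, -9], [0.016, 0, -0.255, -11], [0.019, 0, -0.305, -14], [0.021, 0, -0.345, -15.5]]]}}

```text
time: 14.6
tool_pos: [0.4926, -0.1257, 0.2746]
tool_rot: [-1.574, -0.004, 0.078]
contact_force: [0.2, 0.2, -3.3]
opening: 0.0116
```

```bash
python3 - <<'E'
from to import *
to(.4899,-.1661,.25,.108)
c=load('w11'); E=c['extrinsics']
# cam-in-tool fixed
Rm=np.array([[0,-.96,-.281],[0,.281,-.96],[1,0,0]]); p0=np.array([-.07455,-.13203,-.00043])
def pt(p):
    q=Rm.T@(np.array(p)-p0); return c['cx']+c['fx']*q[0]/-q[2], c['cy']-c['fy']*q[1]/-q[2]
for p in [(-.091,.058,-.059),(-.091,.058,.059),(-.077,.003,0),(-.077,.003,-.006),(-.077,.003,.006)]: print(p,pt(p))
g=cv2.cvtColor(c['frame'],cv2.COLOR_RGB2GRAY); print(g[90:104,230],g[90:104,330],g[108,180:196],g[108,368:382],g[180,262:300])
E
```

```text
t 14.6 shift [-0.006   0.0247 -0.04  ] twist -1.7
(-0.091, 0.058, -0.059) (np.float64(184.67402137998084), np.float64(96.04274485625511))
(-0.091, 0.058, 0.059) (np.float64(377.1197526826453), np.float64(96.04274485625511))
(-0.077, 0.003, 0) (np.float64(281.1626611437658), np.float64(118.26171315673372))
(-0.077, 0.003, -0.006) (np.float64(267.6688089881218), np.float64(118.26171315673372))
(-0.077, 0.003, 0.006) (np.float64(294.65651329940977), np.float64(118.26171315673372))
[212 212 211 209 207 202 192 182 179 178 177 176 175 176] [209 210 211 211 209 203 190 181 180 182 182 180 180 180] [209 209 209 209 205 194 178 172 173 175 175 174 174 175 175 174] [178 178 178 178 179 181 188 197 203 202 201 202 204 206] [179 180 177 175 170 157 140 143 156 168 174 175 175 175 176 178 178 179
 178 178 177 176 176 175 176 179 180 181 182 181 174 160 148 145 147 146
 143 135]
```

Call:
{"fn": "send_rows", "kwargs": {"motion": [[[-0.003, 0, -0.02, -1], [-0.006, 0.01, -0.035, -1.7], [-0.006, 0.02, -0.04, -1.7], [-0.006, 0.025, -0.04, -1.7], [-0.006, 0.025, -0.04, -1.7], [-0.006, 0.025, -0.04, -1.7]]]}}

```text
time: 15.2
tool_pos: [0.4901, -0.1651, 0.2495]
tool_rot: [-1.573, -0.004, 0.109]
contact_force: [0.1, 0.6, -3.4]
opening: 0.0115
```

```bash
python3 - <<'E'
from to import *
to(.4899,-.1661,.225,.108);print(sensors.observe()['contact_force'],sensors.observe()['tool_rot'])
E
```

```text
t 15.2 shift [-0.0004  0.0245 -0.001 ] twist 0.07
[ 0.08994718  0.64343471 -3.36422512] [-1.57341378 -0.00357089  0.10919013]
```

Call:
{"fn": "send_rows", "kwargs": {"motion": [[[0, 0.01, -0.001, 0], [0, 0.02, -0.001, 0], [0, 0.025, -0.001, 0], [0, 0.026, -0.001, 0], [0, 0.026, -0.001, 0]]]}}

```text
time: 15.7
tool_pos: [0.4902, -0.1661, 0.2233]
tool_rot: [-1.573, -0.003, 0.109]
contact_force: [-0.4, -0.6, -2.8]
opening: 0.0113
```

```bash
python3 - <<'E'
from to import *
to(.4899,-.1661,.22,.108);print(sensors.observe()['contact_force'],sensors.observe()['tool_rot'])
a=snap('wrist','w12')['frame']
cv2.imwrite('pics/m12.png',cv2.resize(a[60:260,160:400,::-1],None,fx=3,fy=3,interpolation=cv2.INTER_CUBIC))
E
```

```text
t 15.7 shift [-0.0003  0.0033  0.    ] twist 0.07
[-0.35669577 -0.58635445 -2.77541591] [-1.57319539 -0.0031576   0.10917663]
```

View pics/m12.png

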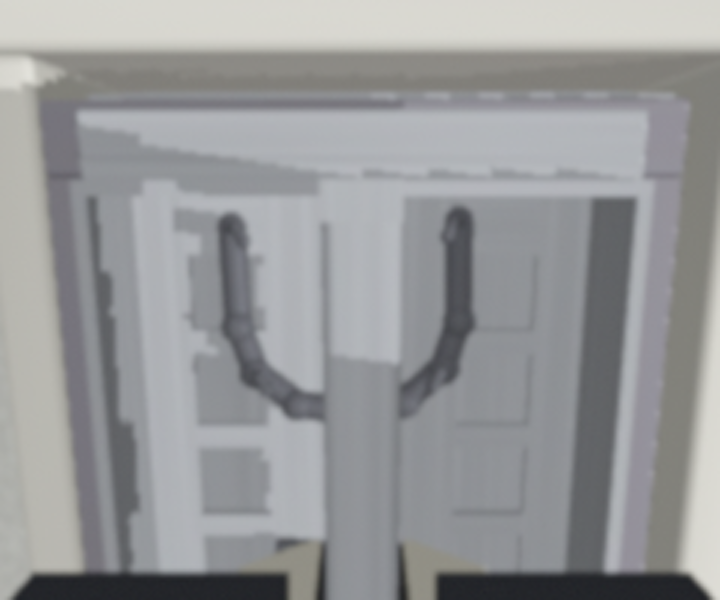

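Call:
{"fn": "send_rows", "kwargs": {"motion": [[[0, 0.002, 0, 0], [0, 0.004, 0, 0], [0, 0.006, 0, 0], [0, 0.007, 0, 0]]]}}

```text
time: 16.15
tool_pos: [0.4903, -0.1662, 0.2164]
tool_rot: [-1.573, -0.003, 0.109]
contact_force: [0.4, -0.3, -3.6]
opening: 0.0113
```

Call:
{"fn": "send_rows", "kwargs": {"motion": [[[0, 0.002, 0, 0], [0, 0.003, 0, 0], [0, 0.004, 0, 0], [0, 0.004, 0, 0]]]}}

```text
time: 16.55
tool_pos: [0.4903, -0.1661, 0.2122]
tool_rot: [-1.573, -0.003, 0.109]
contact_force: [-0.3, -0.2, -3.7]
opening: 0.0115
```

The tray is 7 mm into the opening with no contact force. I continue.

Call:
{"fn": "send_rows", "kwargs": {"motion": [[[0, 0.003, 0, 0], [0, 0.006, 0, 0], [0, 0.009, 0, 0], [0, 0.012, 0, 0], [0, 0.015, 0, 0], [0, 0.018, 0, 0], [0, 0.019, 0, 0]]]}}

```text
time: 17.25
tool_pos: [0.4902, -0.1661, 0.1928]
tool_rot: [-1.573, -0.003, 0.109]
contact_force: [0.6, 0.2, -3.3]
opening: 0.0116
```

Call:
{"fn": "send_rows", "kwargs": {"motion": [[[0, 0.001, 0, 0], [0, 0.002, 0, 0], [0, 0.003, 0, 0], [0, 0.004, 0, 0], [0, 0.004, 0, 0]]]}}

```text
time: 17.75
tool_pos: [0.4903, -0.1662, 0.1894]
tool_rot: [-1.573, -0.003, 0.109]
contact_force: [-2.0, 0.6, 1.4]
opening: 0.0117
```

The weight has come off the hand at z = 0.189, where home was expected. I release and rise.

Call:
{"fn": "send_rows", "kwargs": {"motion": [[[0, 0, 0, 0], [0, 0, 0, 0], [0, 0, 0, 0], [0, 0, 0, 0], [0, 0, 0, 0]]], "gripper": 0.5}}

```text
time: 18.25
tool_pos: [0.4903, -0.1662, 0.1894]
tool_rot: [-1.573, -0.003, 0.109]
contact_force: [-0.2, -0.1, 0.1]
opening: 0.0442
```

Call:
{"fn": "send_rows", "kwargs": {"motion": [[[0, -0.01, 0, 0], [0, -0.03, 0, 0], [0, -0.06, 0, 0], [0, -0.09, 0, 0], [0.03, -0.12, 0, 0], [0.06, -0.14, 0, 0], [0.08, -0.15, 0, 0], [0.08, -0.15, 0, 0]]]}}

```text
time: 19.05
tool_pos: [0.5713, -0.1569, 0.3413]
tool_rot: [-1.575, -0.007, 0.11]
contact_force: [-0.1, 0.2, -1.0]
opening: 0.046
```

```bash
python3 - <<'E'
from h import *
o=sensors.observe(); print(o['time'],o['tool_pos'],o['contact_force'],o['opening'])
a=snap('wrist','w13')['frame'];c=snap('scene','s13')['frame'];t=snap('top','t13')['frame']
cv2.imwrite('pics/m13.png',cv2.resize(a[40:280,160:400,::-1],None,fx=2.5,fy=2.5,interpolation=cv2.INTER_CUBIC))
r=lambda f:cv2.resize(f[:,:,::-1],(400,400),interpolation=cv2.INTER_CUBIC)
cv2.imwrite('pics/n13.png',np.hstack([r(c[140:260,180:300]),r(t[160:255,150:245])]))
E
```

```text
19.05 [ 0.57130409 -0.15690165  0.34131906] [-0.0503513   0.15230297 -1.04751474] 0.04595046067273992
```

View pics/m13.png

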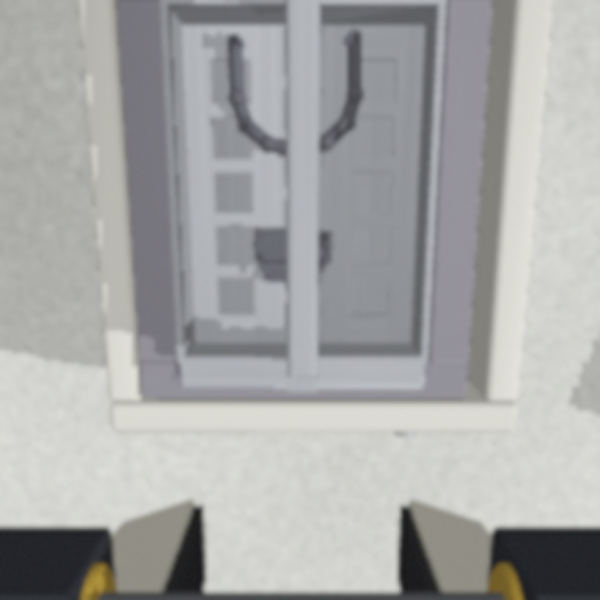

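View pics/n13.png

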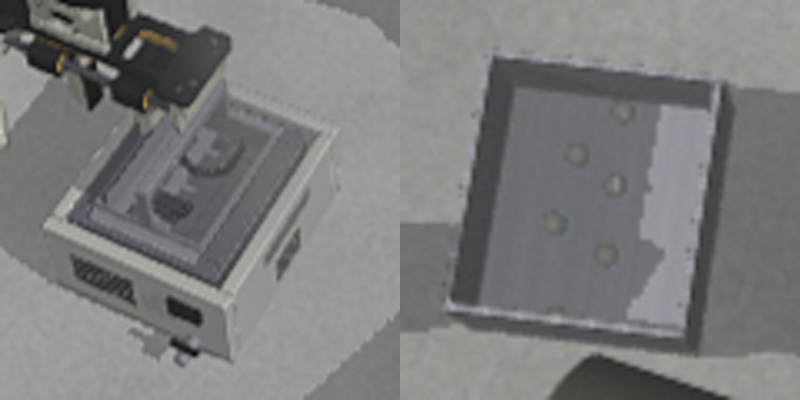

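The top view shows all six balls in the tub, at (623,112), (577,155), (615,185), (556,224), (605,256) and (555,312). Both castings are in the sieve. One last numeric check of seating and level.

```bash
python3 - <<'E'
from h import *
c=load('w13');yaw=.108
ex=np.array([np.cos(yaw),np.sin(yaw),0]);ey=np.array([-ex[1],ex[0],0])
C=np.array([.4899,-.1661,0])
for nm,sx in(('far',-1),('near',1)):
  for z in(.131,.136,.141):
    print(nm,z,[proj(c,C+sx*.091*ex+s*.059*ey+[0,0,z]).round(1).tolist() for s in(-1,1)])
f=c['frame'][:,:,::-1]; cv2.imwrite('pics/f13.png',cv2.resize(f[0:210,190:370],None,fx=2.85,fy=2.85,interpolation=cv2.INTER_CUBIC))
E
```

```text
far 0.131 [[224.7, 23.6], [338.9, 23.7]]
far 0.136 [[223.8, 22.0], [339.9, 22.1]]
far 0.141 [[222.8, 20.4], [340.8, 20.5]]
near 0.131 [[232.7, 194.7], [329.9, 195.0]]
near 0.136 [[232.0, 195.7], [330.6, 196.0]]
near 0.141 [[231.3, 196.8], [331.3, 197.0]]
```

View pics/f13.png

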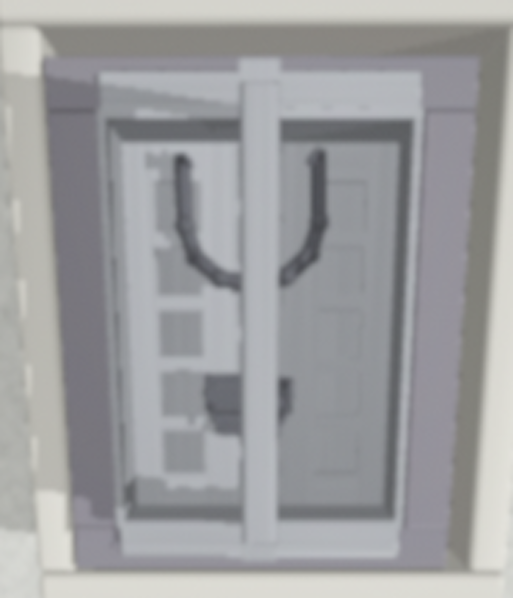

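```bash
python3 -c "
from cell import hand_in; print(hand_in())"
```

```text
the job is handed in; nothing more can be done
None
```

The sieve is hanging in the cleaner with both castings in it and the hand clear, all six balls are in the tub, and the job is handed in (no verdict given). It was done at about 19 s of the 67 s allowed.

- **Shaking:** I gripped the sieve by its bar and shook it about ±10 mm sideways on the tub. Force readings between strokes stayed below 4 N. I then let go and looked from both sides. All six balls showed only as partial shapes through the holes, so they had dropped.
- **Carrying and fitting:** I measured the ring opening with the wrist camera as 158.9 × 122.5 mm (158 × 122 nominal), re-gripped the sieve and lowered it in small steps. No contact force showed until the lugs took the weight, at the expected height (TCP z 0.189 m). I then released and rose clear.
- **Last checks:**
  - The top view shows six balls in the tub; the sixth is partly hidden by the wall.
  - The lug edges agree with a level, fully home sieve to within about 1.7 px, with no sign of tilt.
  - The top-camera estimate of the cleaner's centre was about 8 mm off the opening centre from the wrist camera. The ring's allowed offset explains that, and I used the wrist value.
- **Not re-measured:** I did not measure the tub, spray bottle or plaster model again at the end.

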